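# Put the marker away in the tall pen tube

### The arm

A 6-joint arm with a two-finger parallel gripper is mounted at the origin on the work surface; the furniture and walls round the work are solid. World frame = base frame: x ahead of the robot, y to its left, z up, the work surface at z = 0. Lengths are in m, angles in rad, forces in N, time in s.
With the tool pointing down it reaches from about 0.325 to 0.9 m from the base axis. Payload 6.1 kg.
Tool frame: the origin (TCP) lies midway between the tips of the shut fingers; the grasp point (between the pads) lies 19 mm behind it; z points along the fingers, y is the line along which they close (so a half turn about z gives the same grasp; the last joint's range is limited). The gripper opens to 85 mm and grips with 20 to 120 N. Pads are 22 mm wide; open, the fingers measure 114 mm over their backs; the gripper's body (76 mm by 85 mm) begins 54 mm behind the grasp point. The pads swing forward as they close: fully open they stand 13 mm farther back than shut.
Start: joints at [-1.435, 0.22, 1.526, -0, 1.395, -0.126], TCP at [0.162, -0.604, 0.206] pointing down, gripper open.
Joint ranges: [-2.98, 2.98], [-0.91, 2.08], [0.09, 2.57], [-1.24, 4.39], [0.2, 2.65], [-2.68, 2.68]. Speed limits (rad/s): [2.57, 2.57, 3.01, 3.14, 3.14, 3.14].

### API

Orientations are given as [roll, pitch, yaw] about the fixed x, y, z axes, in that order (R = Rz(yaw) Ry(pitch) Rx(roll)).
In Python, from plant import movep, move_l, set_joints, gripper_to, hold, inverse_kinematics, observe, get_image, get_calibration, Unreachable, job_done gives the robot as it stands. Calls block until the motion is done:
- movep(position, orientation): joint-space move of the TCP to a pose.
- move_l(position, feed=0.15, rotation=None, max_force=None): straight line of the TCP; rotation=None keeps the orientation; feed is the mean speed in m/s. With max_force (N) it stops when the force on the tool has changed by that much, and returns True; else False.
- set_joints(angles): joint-space move.
- gripper_to(opening, f_grip=None): finger opening in m; f_grip is the grip in N (None keeps the last); returns when the fingers have stopped.
- hold(seconds).
- inverse_kinematics(position, orientation): joint angles nearest the present ones, or None.
- observe(): the state.
- get_image(name): name is "scene" or "top" or "wrist"; returns (picture, depth): 420x560x3 uint8, red, green, blue; 420x560 float32, m along the optical axis (not along the pixel's ray), 0 where there is no reading.
- get_calibration(name): a dict with "intrinsics" (3x3 intrinsics, pixels), "dist_coeffs" ([k1, k2, p1, p2, k3] as OpenCV has them; the pictures are not rectified), "world_from_camera" (4x4, takes a point from camera to world coordinates). Camera axes: x right, y down, z forward; pixel columns grow to the right and rows downward; lengths in m; the calibration is good to about 2 mm. A picture is of the moment at which its call begins: read the wrist's pose just before it. get_calibration takes no time and is no camera call; for the wrist camera it gives the pose at the moment of the call.
A pose or a line that the arm cannot do raises Unreachable and nothing moves.
- job_done(): hands the job in; it is judged then, once.
The state is a dict: "time_s": time; "q": joint angles; "joint_velocities": joint speeds; "joint_torque": joint torques, N m; "eef_pos": TCP position; "tcp_rot": TCP orientation; "ft_force": force on the tool from outside, world axes, zero at the start; "torque": the same for the moment, N m; "opening": finger opening in m; "grasp_force": force on a finger pad.
Only numpy, scipy, OpenCV 4.12 (cv2) and the standard library are available. Lean on these libraries where they do the work, as an engineer would, in place of code of your own. Each camera call takes 0.05 s, during which the arm holds its last target. There are 200 camera calls.

### The job

Put the thick marker away: lift it out of the drilled wooden block, where it stands upright next to the thin pencil, and drop it upright into the taller of the two round wooden tubes so that it goes all the way down and stands on the tube's bottom. Leave the pencil standing in the block.

Things in the scene. Friction and masses are not known exactly. Their poses are not given: they have to be found in the camera images.
- marker_mid (a point): centre of the thick round marker, 135 mm long, 17 mm thick, about 20 g, long black cap up, white and black barrel down. It stands upright (lean up to 5 degrees) in a loose 20 mm hole, 42 mm deep, of a fixed wooden block 120x50x50 mm; lower end 8 mm, upper end 143 mm above the table. It must rise 42 mm to leave the hole. The pencil stands 70 mm away in the same block. y axis: along the marker, up
- pencil_mid (a point): centre of the thin green pencil, 117 mm long, 7 mm thick, standing upright and loose in the other hole of the wooden block, its upper end about 125 mm above the table; it stays there. y axis: along the pencil, up
- tube_tall: the taller round wooden tube, fixed to the table, open at the top, closed below: 85 mm high, 56 mm across outside (foot 60 mm), bore 40 mm across, inner floor 8 mm above the table, so 77 mm deep. Origin: centre of its underside; z axis: up the bore. A marker standing in it sticks out about 58 mm above the rim and leans on the rim
- tube_short: the shorter round wooden tube, the same in diameter and bore but only 50 mm high, fixed to the table, open at the top; not to be used. Origin: centre of its underside; z axis up
Things that resemble listed ones, but are neither listed nor needed, are in the scene too. Leave any orange or pink look-alike of the part that bears marker_mid alone.

How it is judged:
By the outcome, as a careful person would: the job done as asked, in the order asked, and still so for the second after the job is handed in, with the robot touching nothing.
It also fails if it takes over 48 s, if anything falls off the work surface, if the arm or the gripper's body presses on something with over 40 N, if the wrist force passes 120 N, or if a joint passes its speed limit or range.

## Working session

There is one attempt and no reset: what is moved stays moved. The work goes in short steps, each a Python script; the robot and the scene stay as the last script left them, time stands still between calls to the robot, and variables do not carry over. Pictures are saved under pics/ and viewed, at most 10 in all, crops included, and the job is handed in when it is done.

```bash
mkdir -p pics; ls; python3 - <<'E'
from plant import *
import cv2,numpy as np
for n in ("scene","top"):
    im,d=get_image(n); np.savez(f"pics/{n}.npz",im=im,d=d)
    cv2.imwrite(f"pics/{n}1.png",im[:,:,::-1])
    c=get_calibration(n); print(n,np.round(c["world_from_camera"],3).tolist(),np.round(c["intrinsics"],1).tolist(),c["dist_coeffs"],(d>0).mean())
E
```

```text
pics
scene [[-0.771, -0.311, 0.555, -0.094], [-0.637, 0.364, -0.68, 1.02], [0.009, -0.878, -0.479, 0.639], [0.0, 0.0, 0.0, 1.0]] [[386.4, 0.0, 278.9], [0.0, 386.4, 211.9], [0.0, 0.0, 1.0]] [-0.04530122  0.          0.          0.          0.        ] 0.9810501700680272
top [[0.32, -0.899, 0.298, 0.144], [-0.947, -0.306, 0.095, 0.043], [0.006, -0.312, -0.95, 1.496], [0.0, 0.0, 0.0, 1.0]] [[488.3, 0.0, 285.1], [0.0, 488.3, 208.4], [0.0, 0.0, 1.0]] [-0.07057842  0.          0.          0.          0.        ] 0.9960374149659864
```

View pics/scene1.png

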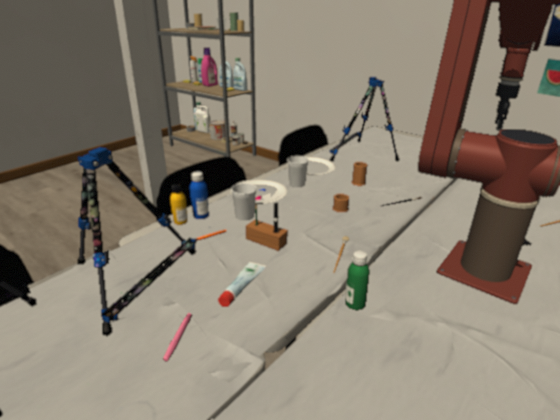

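View pics/top1.png

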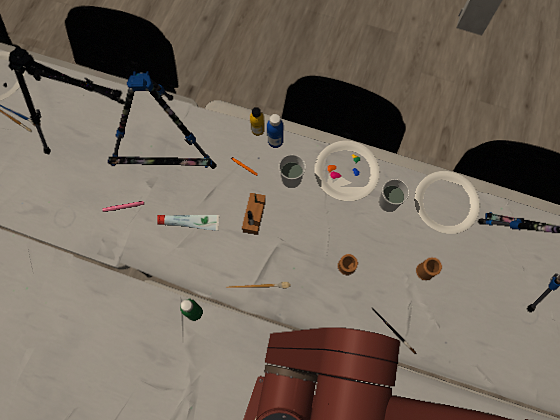

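Scene view: the dark upright stick at (276,215) is the marker in the block at (266,234), with the thin one at (257,215) the pencil. Look-alikes are the orange stick (210,235), the pink stick (178,336) and the brushes at (340,252) and (400,202). The tall tube is at (359,174) scene / (428,267) top, and the short one at (341,203) / (348,264). I'll check the choice in one close crop and measure.

```bash
cat > h.py <<'E'
import numpy as np,cv2
from plant import *
def ray(c,uv):
    p=cv2.undistortPoints(np.array(uv,float).reshape(-1,1,2),c["intrinsics"],c["dist_coeffs"])[:,0]
    T=c["world_from_camera"]; d=np.c_[p,np.ones(len(p))]@T[:3,:3].T
    return T[:3,3],d
def plane(c,uv,z):
    o,d=ray(c,uv); return o+d*((z-o[2])/d[:,2])[:,None]
def cloud(c,d):
    v,u=np.mgrid[:d.shape[0],:d.shape[1]]
    o,r=ray(c,np.c_[u.ravel(),v.ravel()])
    return (o+r*d.reshape(-1,1)).reshape(*d.shape,3)
E
python3 - <<'E'
from h import *
S=np.load("pics/scene.npz");T=np.load("pics/top.npz")
a=cv2.resize(S["im"][185:255,230:310],(560,490),interpolation=cv2.INTER_CUBIC)
b=cv2.resize(T["im"][185:240,235:275],(240,330),interpolation=cv2.INTER_CUBIC)
o=np.zeros((490,800,3),np.uint8);o[:,:560]=a;o[:330,560:]=b
cv2.imwrite("pics/crop1.png",o[:,:,::-1])
for n,D in(("scene",S),("top",T)):
    c=get_calibration(n);P=cloud(c,D["d"]);hsv=cv2.cvtColor(D["im"],cv2.COLOR_RGB2HSV)
    m=cv2.inRange(hsv,(3,90,40),(18,255,255))
    k,l,st,ce=cv2.connectedComponentsWithStats(m)
    for i in range(1,k):
        if 80<st[i,4]<3000:
            q=P[l==i];print(n,st[i],ce[i].round(1),"z98",np.percentile(q[:,2],[2,98]).round(3),"xy",np.median(q[:,:2],0).round(3))
    if n=="top":
        for (u0,v0,u1,v1,h) in ((330,250,365,282,.05),(410,252,448,285,.085)):
            q=P[v0:v1,u0:u1]; mm=q[...,2]>h-.012
            vv,uu=np.nonzero(mm); rp=plane(c,np.c_[uu+u0,vv+v0],h)
            (cx,cy),r=cv2.minEnclosingCircle(rp[:,:2].astype(np.float32));print("rim",cx,cy,r,q[...,2].max())
    u0,v0,u1,v1=(240,190,295,250) if n=="scene" else (235,180,275,242)
    q=P[v0:v1,u0:u1].reshape(-1,3); im=D["im"][v0:v1,u0:u1].reshape(-1,3)
    for lo,hi in((.044,.056),(.06,.115),(.128,.15)):
        mm=(q[:,2]>lo)&(q[:,2]<hi);print(n,lo,mm.sum(),q[mm].mean(0).round(3) if mm.any() else "")
        if lo==.044 and mm.any(): print(cv2.minAreaRect(q[mm][:,:2].astype(np.float32)))
        elif mm.sum()<60: print(np.c_[q[mm].round(3),im[mm]].tolist()[:40])
E
```

```text
scene [194  25  25   9  95] [205.9  29.6] z98 [0.423 0.461] xy [ 2.766 -1.444]
scene [502  35  35  43 711] [515.5  58.8] z98 [0.435 0.561] xy [ 0.16  -0.568]
scene [167  83  55  13 290] [199.8  87.8] z98 [-0.078 -0.06 ] xy [ 2.817 -1.368]
scene [171 124  54  27 473] [196.4 136.5] z98 [-0.583  0.639] xy [ 2.661 -1.321]
scene [211 125  13  14  81] [218.2 129.4] z98 [-0.551 -0.418] xy [ 2.714 -1.465]
scene [   0  136  136   48 1168] [ 59.4 160.5] z98 [-0.698  0.639] xy [ 3.589 -0.123]
scene [230 142  23  11 145] [242.5 147.2] z98 [-0.701 -0.545] xy [ 2.438 -1.523]
scene [256 146  24  16 218] [267.1 153.4] z98 [-0.701 -0.005] xy [ 2.248 -1.66 ]
scene [352 162  15  24 284] [358.9 173.4] z98 [0.005 0.083] xy [ 0.551 -0.262]
scene [333 194  16  18 250] [340.5 202.6] z98 [0.004 0.051] xy [ 0.491 -0.028]
scene [ 437  208   95   96 2921] [491.1 265.2] z98 [0.007 0.215] xy [-0.027  0.06 ]
scene [246 220  41  31 820] [265.8 234.5] z98 [0.005 0.054] xy [0.547 0.299]
scene [196 229  31  11 108] [210.8 234.3] z98 [0.003 0.013] xy [0.705 0.373]
scene [218 291  16  16 124] [226.2 297.5] z98 [0.007 0.
[... 4018 characters left out ...]
0.142, 36.0, 25.0, 19.0], [0.528, 0.27, 0.143, 105.0, 66.0, 34.0], [0.523, 0.277, 0.142, 0.0, 4.0, 9.0], [0.523, 0.274, 0.143, 15.0, 18.0, 18.0], [0.526, 0.272, 0.138, 16.0, 21.0, 24.0], [0.526, 0.269, 0.141, 68.0, 44.0, 29.0], [0.52, 0.276, 0.143, 29.0, 32.0, 34.0], [0.521, 0.273, 0.142, 16.0, 18.0, 19.0], [0.521, 0.27, 0.143, 15.0, 17.0, 19.0], [0.523, 0.268, 0.142, 42.0, 28.0, 20.0], [0.526, 0.266, 0.133, 104.0, 64.0, 33.0], [0.519, 0.276, 0.134, 0.0, 5.0, 9.0], [0.518, 0.272, 0.142, 11.0, 10.0, 10.0], [0.518, 0.269, 0.144, 10.0, 11.0, 11.0], [0.521, 0.267, 0.14, 1.0, 8.0, 12.0], [0.518, 0.273, 0.13, 0.0, 1.0, 2.0], [0.518, 0.27, 0.134, 9.0, 9.0, 8.0], [0.52, 0.268, 0.13, 3.0, 7.0, 11.0]]
```

View pics/crop1.png

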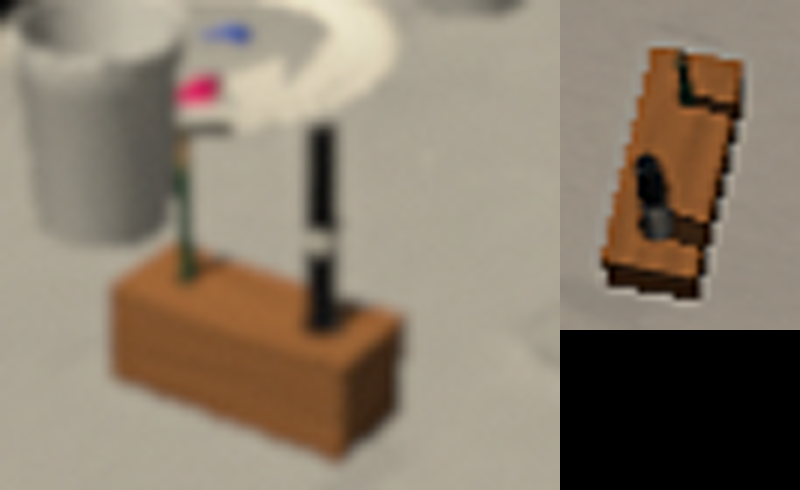

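The crop confirms the choice: the thick black-capped marker stands at the near end of the block (crop 320,230, top view 256,208) and the thin green pencil at the far end. Next I refine the tube centre, check for obstacles along the swing, and check reach.

```bash
python3 - <<'E'
from h import *
import math
for n in("top","scene"):
    D=np.load(f"pics/{n}.npz");c=get_calibration(n);d=D["d"];P=cloud(c,d);P[d==0]=np.nan
    for nm,x,y,h in(("short",.49,-.035,.05),("tall",.545,-.28,.085)):
        mm=(abs(P[...,2]-h)<.007)&(np.hypot(P[...,0]-x,P[...,1]-y)<.05)
        q=P[mm];(cx,cy),r=cv2.minEnclosingCircle(q[:,:2].astype(np.float32));print(n,nm,cx,cy,r,mm.sum(),cv2.fitEllipse(q[:,:2].astype(np.float32)*1000))
    q=P[np.isfinite(P[...,2])];r=np.hypot(q[:,0],q[:,1]);az=np.degrees(np.arctan2(q[:,1],q[:,0]))
    for a in range(-90,60,10):
        m=(az>=a)&(az<a+10)&(r>.3)&(r<.95)&(q[:,2]>.1)
        if m.sum()>5: print(a,m.sum(),"r",np.percentile(r[m],[2,98]).round(2),"z",np.percentile(q[m,2],[50,98]).round(2))
for yaw in(.125,.125-math.pi,.125+math.pi):
    for p in((.522,.273,.25),(.522,.273,.096),(.55,-.28,.25),(.55,-.28,.098)):
        j=inverse_kinematics(p,[math.pi,0,yaw]);print(round(yaw,2),p,None if j is None else np.round(j,2))
E
```

```text
top short 0.49482542276382446 -0.04774172604084015 0.028802290558815002 138 ((494.5298767089844, -48.038475036621094), (46.319419860839844, 49.919708251953125), 97.68101501464844)
top tall 0.556352436542511 -0.2858341336250305 0.027402155101299286 144 ((556.599853515625, -285.16656494140625), (45.827003479003906, 47.41156768798828), 28.663480758666992)
-70 44 r [0.35 0.44] z [0.66 0.68]
-60 266 r [0.3  0.36] z [0.69 0.7 ]
-50 195 r [0.84 0.88] z [0.16 0.19]
-40 402 r [0.87 0.9 ] z [0.18 0.28]
-20 32 r [0.71 0.79] z [0.1  0.11]
-10 55 r [0.71 0.79] z [0.1  0.11]
10 230 r [0.71 0.89] z [0.12 0.16]
20 298 r [0.58 0.94] z [0.13 0.16]
30 385 r [0.86 0.94] z [0.19 0.29]
40 99 r [0.92 0.95] z [0.29 0.34]
50 211 r [0.39 0.42] z [0.13 0.15]
scene short 0.4985088109970093 -0.04393072798848152 0.029194049537181854 92 ((498.7636413574219, -43.7649040222168), (48.17068099975586, 51.12252426147461), 80.12342834472656)
scene tall 0.5620324015617371 -0.2801426351070404 0.030103543773293495 51 ((560.0380859375, -279.77447509765625), (49.489837646484375, 50.40045166015625), 94.96587371826172)
-80 1982
[... 486 characters left out ...]
.522, 0.273, 0.096) [ 0.35  0.24  1.72 -0.    1.18  1.79]
0.12 (0.55, -0.28, 0.25) [-0.6   0.18  1.49 -0.    1.47  0.85]
0.12 (0.55, -0.28, 0.098) [-0.6   0.3   1.64 -0.    1.2   0.85]
-3.02 (0.522, 0.273, 0.25) [ 0.35  0.11  1.57  0.    1.46 -1.35]
-3.02 (0.522, 0.273, 0.096) [ 0.35  0.24  1.72  0.    1.18 -1.35]
-3.02 (0.55, -0.28, 0.25) [-0.6   0.18  1.49  0.    1.47 -2.29]
-3.02 (0.55, -0.28, 0.098) [-0.6   0.3   1.64  0.    1.2  -2.29]
3.27 (0.522, 0.273, 0.25) [ 0.35  0.11  1.57  0.    1.46 -1.35]
3.27 (0.522, 0.273, 0.096) [ 0.35  0.24  1.72  0.    1.18 -1.35]
3.27 (0.55, -0.28, 0.25) [-0.6   0.18  1.49  0.    1.47 -2.29]
3.27 (0.55, -0.28, 0.098) [-0.6   0.3   1.64  0.    1.2  -2.29]
```

```bash
python3 - <<'E'
from h import *
import math
R=[math.pi,0,.125]
o=[]
for n,p in(("t",(.50,-.283,.30)),("m",(.47,.273,.30))):
    movep(p,R); c=get_calibration("wrist"); im,d=get_image("wrist")
    np.savez(f"pics/w{n}.npz",im=im,d=d,**c); o.append(im)
    P=cloud(c,d);P[d==0]=np.nan
    print(n,c["world_from_camera"][:3].round(3).tolist(),observe()["time_s"])
    if n=="t":
        mm=(abs(P[...,2]-.085)<.006)&(np.hypot(P[...,0]-.558,P[...,1]+.283)<.05);q=P[mm][:,:2].astype(np.float32)
        print(mm.sum(),cv2.minEnclosingCircle(q),cv2.fitEllipse(cv2.convexHull(q*1000)))
    else:
        for z in(.07,.09,.11,.13,.14):
            mm=(abs(P[...,2]-z)<.01)&(np.hypot(P[...,0]-.522,P[...,1]-.273)<.03);q=P[mm]
            print(z,mm.sum(),q.mean(0) if mm.any() else "")
cv2.imwrite("pics/w1.png",cv2.resize(np.hstack(o),(800,300))[:,:,::-1])
E
```

```text
t [[0.123, -0.938, -0.323, 0.583], [-0.992, -0.116, -0.041, -0.273], [0.001, 0.326, -0.945, 0.468]] 1.8833
1251 ((0.5567939281463623, -0.2877403199672699), 0.028025737032294273) ((557.029541015625, -287.6040954589844), (54.37092208862305, 55.53047561645508), 14.584442138671875)
m [[0.123, -0.939, -0.323, 0.554], [-0.992, -0.116, -0.042, 0.283], [0.002, 0.325, -0.946, 0.469]] 3.9417
0.07 11 [0.52773671 0.27570935 0.06546654]
0.09 11 [0.52819258 0.27456139 0.08951093]
0.11 40 [0.52797388 0.27433269 0.11012389]
0.13 41 [0.52715442 0.27462815 0.12978483]
0.14 181 [0.52390796 0.27316939 0.14275344]
```

View pics/w1.png

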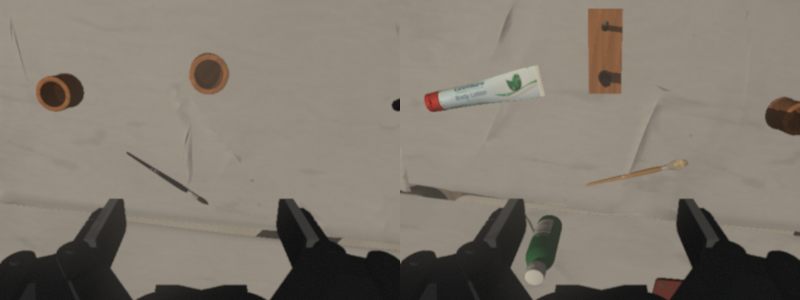

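Left (wrist view over the tubes): the tall tube's rim is at (210,73) and the short one at (60,92). Right: the marker top is at (606,77) and the pencil at (605,26). Marker top is at (0.523,0.273) and nearly vertical; tube at (0.557,-0.286). Grasping now.

```bash
python3 - <<'E'
from h import *
import math
R=[math.pi,0,.125]
movep((.523,.273,.22),R)
print(move_l((.523,.273,.096),feed=.1,max_force=8))
gripper_to(0.0,30)
s=observe();print(s["opening"],s["grasp_force"],s["eef_pos"],s["ft_force"])
print(move_l((.523,.273,.15),feed=.06,max_force=12)); print(move_l((.523,.273,.25),feed=.1))
s=observe();print(s["time_s"],s["opening"],s["grasp_force"],s["eef_pos"],s["ft_force"])
for n in("scene","top"):
    c=get_calibration(n);im,d=get_image(n);P=cloud(c,d);P[d==0]=np.nan
    near=np.hypot(P[...,0]-.523,P[...,1]-.273)<.025
    for z in np.arange(.15,.29,.015):
        mm=near&(abs(P[...,2]-z)<.0075);print(n,z.round(3),mm.sum(),P[mm].mean(0).round(4) if mm.any() else "")
    cv2.imwrite(f"pics/l_{n}.png",cv2.resize(im[140:260,210:330] if n=="scene" else im[150:250,220:320],(480,480))[:,:,::-1])
E
```

```text
False
0.013713302600927747 29.247731004825255 [0.52314907 0.27297299 0.09619414] [-0.43797887 -0.4430286   0.29014265]
False
False
8.65 0.013356739136146998 29.143904026859673 [0.52250023 0.27280348 0.2489287 ] [ 0.65142429 -0.36426852  0.09000318]
scene 0.15 0 
scene 0.165 18 [0.522  0.2786 0.1663]
scene 0.18 26 [0.5221 0.2799 0.1803]
scene 0.195 31 [0.5225 0.2804 0.1954]
scene 0.21 29 [0.5224 0.2803 0.2104]
scene 0.225 30 [0.5226 0.2805 0.225 ]
scene 0.24 32 [0.5236 0.28   0.2396]
scene 0.255 34 [0.5229 0.28   0.2555]
scene 0.27 32 [0.5238 0.2806 0.2711]
scene 0.285 56 [0.5196 0.2825 0.2856]
top 0.15 0 
top 0.165 0 
top 0.18 0 
top 0.195 0 
top 0.21 0 
top 0.225 0 
top 0.24 0 
top 0.255 7 [0.5165 0.2715 0.2564]
top 0.27 12 [0.5171 0.2722 0.2702]
top 0.285 33 [0.5161 0.2735 0.2863]
```

View pics/l_scene.png

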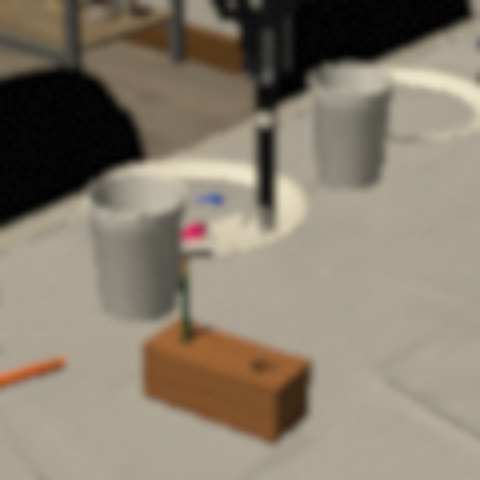

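The marker hangs vertically from the gripper (crop 265,120 to 265,228), its hole is empty, and the pencil still stands (185,300). Moving to the tall tube.

```bash
python3 - <<'E'
from h import *
import math
R=[math.pi,0,.125]
movep((.557,-.286,.25),R)
hold(.3)
print(move_l((.557,-.286,.170),feed=.1,max_force=6))
print(move_l((.557,-.286,.099),feed=.05,max_force=6))
s=observe();print(s["time_s"],s["opening"],s["grasp_force"],s["eef_pos"],s["ft_force"])
im,d=get_image("scene");c=get_calibration("scene");P=cloud(c,d);P[d==0]=np.nan
cv2.imwrite("pics/p_scene.png",cv2.resize(im[110:220,310:420],(480,480))[:,:,::-1])
E
```

```text
False
False
13.5833 0.013778319208422539 29.149479333573254 [ 0.55726837 -0.28615454  0.09946778] [ 0.19288331 -0.1581129  -0.19539943]
```

View pics/p_scene.png

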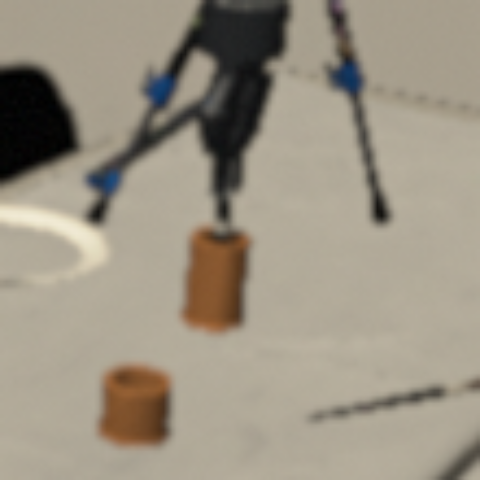

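The marker's lower end is inside the tall tube (crop 222,235), 2 mm above its floor with no contact. Releasing.

```bash
python3 - <<'E'
from h import *
import math
gripper_to(.085); hold(.4)
s=observe();print(s["ft_force"])
print(move_l((.557,-.286,.27),feed=.08,max_force=6))
movep((.40,-.45,.30),[math.pi,0,.125]); hold(.5)
print(observe()["time_s"])
for n in("scene","top"):
    im,d=get_image(n);c=get_calibration(n);P=cloud(c,d);P[d==0]=np.nan
    near=np.hypot(P[...,0]-.557,P[...,1]+.286)<.06
    for z in(.095,.11,.125,.14,.155):
        mm=near&(abs(P[...,2]-z)<.0075);print(n,z,mm.sum(),P[mm].mean(0).round(3) if mm.any() else "",P[mm][:,2].max() if mm.any() else "")
    if n=="scene": a=cv2.resize(im[130:260,225:395],(510,390))
    else: b=cv2.resize(im[230:300,400:460],(280,390))
cv2.imwrite("pics/f.png",np.hstack([a,b])[:,:,::-1])
E
```

```text
[ 0.450025   -0.2956269  -0.71762192]
False
18.4333
scene 0.095 14 [ 0.558 -0.279  0.095] 0.10242991126729362
scene 0.11 12 [ 0.559 -0.278  0.109] 0.11479577327683876
scene 0.125 14 [ 0.559 -0.279  0.124] 0.13160892377009703
scene 0.14 10 [ 0.558 -0.281  0.137] 0.14140900639921544
scene 0.155 0  
top 0.095 19 [ 0.555 -0.288  0.09 ] 0.09938424139533142
top 0.11 5 [ 0.553 -0.284  0.11 ] 0.11610121232397175
top 0.125 12 [ 0.553 -0.283  0.124] 0.12980984337712598
top 0.14 17 [ 0.557 -0.284  0.14 ] 0.14503427805252578
top 0.155 0
```

View pics/f.png

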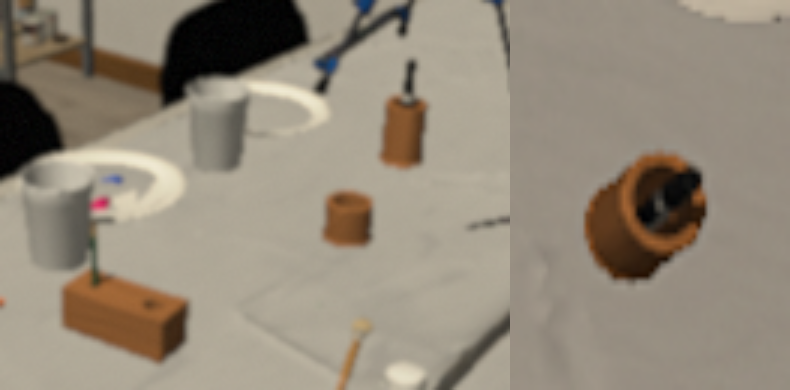

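The marker stands in the tall tube (410,80) with its top at about 0.143 m, so it is on the floor. The pencil still stands in the block (95,255), and the robot is clear.

```bash
python3 -c "
from plant import *
print(job_done())"
```

```text
the job is handed in; nothing more can be done
None
```

Job handed in: the marker stands upright on the bottom of the tall tube, the pencil is still in the block, and the arm was clear at about 18 s of the 48 s allowed.

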